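# Bring the collecting jar of a facial vacuum unit back on line

## Robot

A 6-joint arm with a two-finger parallel gripper is mounted at the origin on the work surface. World frame = base frame: x ahead of the robot, y to its left, z up, the work surface at z = 0. Lengths are in mm, angles in rad, forces in N, time in s.
With the tool pointing down it reaches from about 400 to 925 mm from the base axis. Payload 3.4 kg.
Tool frame: the origin (TCP) lies midway between the tips of the shut fingers; the grasp point (between the pads) lies 19 mm behind it; z points along the fingers, y is the line along which they close (so a half turn about z gives the same grasp; the last joint's range is limited). The gripper opens to 85 mm and grips with 20 to 120 N. Pads are 22 mm wide; open, the fingers measure 114 mm over their backs; the gripper's body (76 mm by 85 mm) begins 54 mm behind the grasp point. The pads swing forward as they close: fully open they stand 13 mm farther back than shut.
Start: joints at [-1.234, 0.307, 1.506, -0, 1.328, -0.073], TCP at [229.6, -527.177, 231.305] pointing down, gripper open.
Joint ranges: [-3.12, 3.12], [-1.05, 2.28], [0.14, 2.33], [-1.42, 4.57], [0.1, 2.73], [-2.68, 2.68]. Speed limits (rad/s): [2.57, 2.57, 3.14, 3.14, 3.14, 3.14].

## Interface

Orientations are given as a unit quaternion [x, y, z, w].
In Python, from cell import r gives the robot as it stands.
- The arm moves only by the tool step_arm, never from a script. Its argument "series" is a list that holds one entry, the list of rows, each a list of 7 numbers: the shift along the tool's x, y, z in mm, then the turn, a rotation vector about the tool's x, y, z in rad, then the finger opening in mm, from 0 to 85.4. In form: [[[tx, ty, tz, ax, ay, az, fingers], ...]]. A call has 1 to 5 rows; each row is the pose to reach, as a shift and turn from the pose commanded when the call began, along the tool's axes at that moment; what a row does not reach only later rows make up. A row lasts 1/12 s, in which the tool goes at most 41.7 mm and 7.16 degrees, less where a joint would pass 70% of its speed; a pose out of reach is approached as far as the arm can. A call with a gripper value outside its range is refused whole. The fingers move at their own pace and stop on an object; the grip force is fixed at half the most. Time passes only in rows, so rows that repeat a pose let the fingers close. It gives the time, the measured TCP pose, the force, the opening and the grip force at its end, in the units of the state.
- r.observe(): the state, without advancing time (a new reading comes with each control period).
- r.get_image(name): name is "scene" or "top"; returns the picture (420x560x3 uint8, red, green, blue); there is no depth.
- r.get_calibration(name): a dict with "fov_y" (degrees; the focal length in pixels is half the picture's height over the tangent of half this angle, whatever the lens; pixels are square), "cx", "cy" (the principal point, pixels), "k1" (the pictures are not rectified: a ray, as slopes to the right and down, at radius r is drawn at 1 + k1 r^2 times it, then the intrinsics apply), "R" (3x3) and "t" (3): a world point X has camera coordinates R X + t. Camera axes: x right, y down, z forward; pixel columns grow to the right and rows downward; lengths in mm; the calibration is good to about 2 mm. A picture is of the moment at which its call begins. get_calibration takes no time and is no camera call.
- r.hand_in(): hands the job in; it is judged then, once.
The state is a dict: "t": time; "joint_positions": joint angles; "qd": joint speeds; "tau": joint torques, N m; "eef_pos": TCP position; "orientation": TCP orientation; "force": force on the tool from outside, world axes, zero at the start; "torque": the same for the moment, N m; "gripper_width": finger opening in mm; "gripper_force": force on a finger pad.
Only numpy, scipy, OpenCV 4.12 (cv2) and the standard library are available. Lean on these libraries where they do the work, as an engineer would, in place of code of your own. Each camera call takes 0.05 s, during which the arm holds its last target. There are 200 camera calls.

## Task

Get the facial vacuum unit ready for the next client: first take the amber serum bottle that was left on the unit, in the way of the jar's nozzle, and stand it upright inside the bamboo tray. Then turn the collecting jar in its well until its nozzle points straight at the suction inlet, and slide the inlet's docking sleeve fully home over the nozzle. Leave the jar seated in its well and everything else standing where it is.

Things in the scene. Friction and masses are not known exactly. Their poses are not given: they have to be found in the camera images.
- unit: white desktop vacuum unit, teal cheeks, 240 (x) x 300 (y) mm, fixed. Origin: centre of underside. Own -x: sloped panel. Flat deck 90 mm up, own x -30 to 120. At own (50, 60) a round well 65 mm wide, 30 deep, teal ring. Housing with gauge at own (50, -98), 56 x 50 mm, 65 above deck; from it the inlet pipe points along own +y at the well's axis, 28 mm above deck; red line on deck below
- jar: loose jar in the well, 220 g, turns freely (1.5 mm play, friction only, no stops). Clear, 62 mm wide; white lid 64 wide from 50 to 66 mm up. Origin: centre of underside, 60 mm above the table when seated. Teal nozzle 10 mm thick along own +x, 58 mm up, tip 58 mm from axis; red dash above it. On the lid a grey grip bar: 46 mm along own x, 14 along own y, 24 high (top 90 mm up)
- nozzle (a point): centre of the tip of the jar's nozzle, (58, 0, 58) mm in the jar's frame
- dock (a point): point on the unit, at own (50, 2, 118) mm, where the nozzle's tip lies when the nozzle points straight at the inlet
- sleeve (a joint): grey docking sleeve on the inlet pipe; slides along the unit's own +y to the jar: 0 drawn back, 0.022 m fully home (stop), covering 11 mm of the nozzle. Stays where left, about 2 N friction. Tube 36 mm long, 25 wide, axis at nozzle height; bell mouth 31 mm wide, bore 25 narrowing to 19. At 0 the mouth is 11 mm short of the docked nozzle's tip
- tab (a point): centre of the top of the sleeve's teal thumb tab, moves with the sleeve. Tab 16 mm wide across the slide, 12 mm thick along it, top 23 mm above the tube. At sleeve 0 it lies at own (50, -29, 153.5) mm of the unit
- serum: amber glass dropper bottle, 90 g, 33 mm wide, upright, standing loose on the unit's deck beside the sleeve's mouth, where the nozzle must sweep past. Origin: centre of the underside. Glass to 66 mm, gold collar 20 mm wide from 66 to 86 mm (grip it here), black rubber bulb 15 mm wide to 105 mm
- tray: open bamboo tray, 240 (own x) x 170 (own y) mm, walls 35 mm high and 8 mm thick, floor top 8 mm above the table; 0.9 kg, fixed. Origin: centre of the underside. Its half towards own -x is empty, the other half holds the cream jar and the green bottle
- cream: white cream jar with gold lid, 52 mm wide, 48 mm high, in the tray; bystander. Origin: centre of the underside
- toner: green glass bottle with black cap, 38 mm wide, 85 mm high, in the tray; bystander. Origin: centre of the underside
- candle_a: tea light in a clear glass, 54 mm wide, 45 mm high, on the table left of the unit; bystander. Origin: centre of the underside
- candle_b: tea light in a clear glass, 54 mm wide, 45 mm high, on the table behind the tray; bystander. Origin: centre of the underside
- brush: wooden facial brush, 160 mm long, lying on the table in front of the unit, to its left; bystander. Origin: underside of its middle
- spatulas: blue cup of wooden spatulas, 72 mm wide, about 140 mm high, behind the unit to the left; bystander. Origin: centre of the underside
Mind the look-alikes: they are no part of the job. What is shaped like the jar but purple is not meant.

How it is judged:
By the outcome, as a careful person would: the job done as asked, in the order asked, and still so for the second after the job is handed in, with the robot touching nothing.
It also fails if it takes over 64 s, if anything falls off the work surface, if the arm or the gripper's body presses on something with over 40 N, if the wrist force passes 120 N, or if a joint passes its speed limit or range.

## Working session

There is one attempt and no reset: what is moved stays moved. The work goes in short steps, Python scripts to look and compute and a tool call to move; the robot and the scene stay as the last step left them, time stands still between calls to the robot, and variables do not carry over. Pictures are saved under pics/ and viewed, at most 11 in all, crops included, and the job is handed in when it is done.

Besides the shell and the picture viewer there is one more tool, called after ">>>" by a JSON object that holds its "api" and its "payload". step_arm: Moves the arm, as the interface text tells. Its arguments: {"type":"object","properties":{"series":{"type":"array"}},"required":["series"]}

```bash
mkdir -p pics; ls
python3 - <<'E'
from cell import r
import cv2
for n in("scene","top"):
    im=r.get_image(n); cv2.imwrite(f"pics/{n}0.png",cv2.cvtColor(im,cv2.COLOR_RGB2BGR)); print(n,r.get_calibration(n))
print(r.observe())
E
```

```text
pics
scene {'fov_y': 51.54365646418449, 'cx': 276.50252643367384, 'cy': 205.24385597681723, 'k1': 0.04687216369431755, 'R': array([[-7.46221042e-04,  9.99976916e-01, -6.75359504e-03],
       [ 6.20233568e-01, -4.83481565e-03, -7.84402285e-01],
       [-7.84416830e-01, -4.77414384e-03, -6.20215643e-01]]), 't': array([ -12.85657508, -253.74526635, 1717.65983363])}
top {'fov_y': 55.303709343633756, 'cx': 272.540583597017, 'cy': 210.4414494308961, 'k1': -0.06108319171529979, 'R': array([[-0.02159051, -0.99974737,  0.00624939],
       [-0.99805427,  0.02118739, -0.05864105],
       [ 0.05849383, -0.00750332, -0.99825957]]), 't': array([  3.51104343, 557.87298356, 982.22141622])}
{'t': 0.1, 'joint_positions': array([-1.23347037e+00,  3.07491883e-01,  1.50754938e+00, -2.07161996e-05,
        1.32839908e+00, -7.34862601e-02]), 'qd': array([-0.00023344, -0.00100847, -0.0025841 , -0.00022969,  0.0008139 ,
        0.00031134]), 'tau': array([ 6.22212629e-04, -4.58528852e+01, -2.52608228e+01, -5.08233745e-05,
        5.47982680e-03,  7.85052237e-06]), 'eef_pos': array([ 229.39735126, -526.57143787,  230.47426522]), 'orientation': array([ 9.78977307e-01,  2.03967104e-01, -1.31486273e-04, -9.14498025e-04]), 'force': array([-0.12045886, -0.0749292 , -0.0064906 ]), 'torque': array([-0.00273511, -0.02394681,  0.02203089]), 'gripper_force': 0.0, 'gripper_width': 85.66646371815365}
```

View pics/scene0.png

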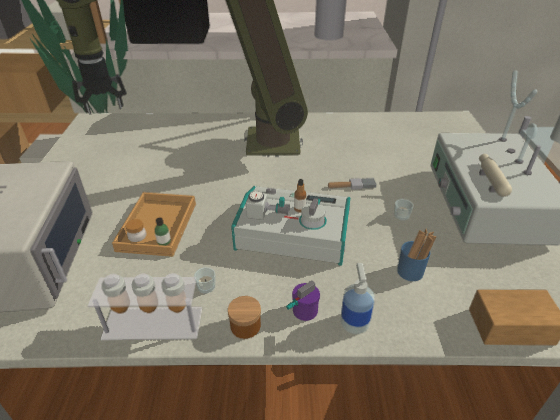

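View pics/top0.png

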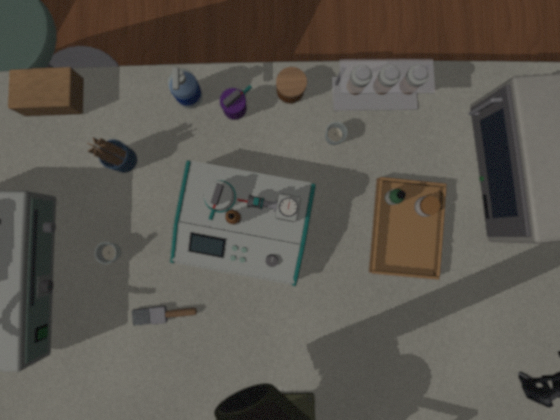

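Scene view: unit at about (293,220), with the serum (300,195), jar (313,213) and tray (156,223). Top view: jar (219,195) with its nozzle pointing down and right in the image, amber serum (233,216), sleeve (257,202), gauge (288,207), tray (408,228) with its empty half at the bottom. Two things are shaped like the jar: the clear, white-lidded one in the well at top (219,195), and the purple one at top (233,102). The one in the well is meant. I'll confirm with an enlarged crop.

```bash
cat > h.py <<'E'
import numpy as np, cv2
from cell import r
def K(n):
    c=r.get_calibration(n); return c,210/np.tan(np.radians(c["fov_y"]/2))
def ray(n,px):
    c,f=K(n); M=np.array([[f,0,c["cx"]],[0,f,c["cy"]],[0,0,1]])
    q=cv2.undistortPoints(np.array([[px]],float),M,np.array([c["k1"],0,0,0.]))[0,0]
    return -c["R"].T@c["t"], c["R"].T@np.array([q[0],q[1],1])
def onz(n,px,z):
    o,d=ray(n,px); return o+d*(z-o[2])/d[2]
def tri(p1,p2):
    o1,d1=ray("scene",p1);o2,d2=ray("top",p2)
    s=np.linalg.lstsq(np.c_[d1,-d2],o2-o1,rcond=None)[0]
    a,b=o1+s[0]*d1,o2+s[1]*d2; return (a+b)/2,np.linalg.norm(a-b)
def proj(n,X):
    c,f=K(n); p=c["R"]@np.asarray(X,float)+c["t"]; q=p[:2]/p[2]; q=q*(1+c["k1"]*(q@q)); return q*f+[c["cx"],c["cy"]]
def img(n): return cv2.cvtColor(r.get_image(n),cv2.COLOR_RGB2BGR)
def blobs(im,lo,hi,box,amin=8):
    x0,y0,x1,y1=box; m=cv2.inRange(cv2.cvtColor(im[y0:y1,x0:x1],cv2.COLOR_BGR2HSV),lo,hi)
    n,l,s,c=cv2.connectedComponentsWithStats(m)
    return [(np.round(c[i]+[x0,y0],1),s[i,4],(s[i,:4]+[x0,y0,0,0]).tolist()) for i in range(1,n) if s[i,4]>=amin]
E
python3 - <<'E'
from h import *
t=cv2.imread("pics/top0.png");s=cv2.imread("pics/scene0.png")
a=cv2.resize(t[150:290,165:325],None,fx=5,fy=5,interpolation=3)[:600]
a=cv2.resize(t[155:290,165:320],(780,680),interpolation=3)
a=cv2.resize(t[155:255,170:320],(600,400),interpolation=3)
b=cv2.resize(s[170:265,225:360],(600,422),interpolation=3)
cv2.imwrite("pics/crop1.png",np.vstack([cv2.resize(a,(430,287)),cv2.resize(b,(430,302))]))
a=cv2.resize(t[155:255,170:320],(800,533),interpolation=3)
cv2.imwrite("pics/c1.png",cv2.convertScaleAbs(a,alpha=1.6))
cv2.imwrite("pics/c2.png",cv2.resize(s[170:265,225:360],(800,563),interpolation=3))
print("teal top",blobs(t,(75,90,40),(100,255,255),(160,150,330,295)))
print("wood top",blobs(t,(8,90,60),(22,255,255),(360,170,455,285),30))
print("amber top",blobs(t,(3,120,20),(18,255,255),(205,180,260,240)))
print("amber sc",blobs(s,(3,120,20),(18,255,255),(280,170,325,215)))
print("teal sc",blobs(s,(75,70,40),(100,255,255),(225,170,360,270)))
m=cv2.inRange(cv2.cvtColor(t,cv2.COLOR_BGR2HSV),(8,90,50),(22,255,255));m[:,:365]=0;m[:,455:]=0;m[:170]=0;m[285:]=0
c=max(cv2.findContours(m,0,2)[0],key=cv2.contourArea);bx=cv2.boxPoints(cv2.minAreaRect(c));print("tray",bx)
P=[onz("top",p,35)[:2] for p in bx];print(np.round(P,1),np.mean(P,0),[np.linalg.norm(P[i]-P[i-1]) for i in range(4)])
E
```

```text
teal top [(array([179. , 208.2]), np.int32(302), [171, 161, 19, 98]), (array([304.1, 233.3]), np.int32(350), [294, 184, 21, 101]), (array([255.8, 201.1]), np.int32(37), [253, 198, 6, 8]), (array([211.9, 213.4]), np.int32(27), [210, 209, 6, 10])]
wood top [(array([408. , 229.9]), np.int32(6196), [370, 178, 76, 101])]
amber top [(array([232.8, 216.7]), np.int32(95), [227, 211, 13, 12])]
amber sc [(array([300.2, 192.1]), np.int32(113), [295, 184, 11, 15])]
teal sc [(array([239.6, 214.3]), np.int32(214), [232, 186, 23, 64]), (array([281.4, 201.4]), np.int32(51), [279, 197, 6, 10]), (array([344.2, 229.8]), np.int32(245), [338, 197, 12, 68]), (array([318.5, 200.9]), np.int32(13), [318, 198, 3, 7]), (array([276.4, 207.5]), np.int32(13), [276, 204, 2, 9]), (array([301. , 221.5]), np.int32(21), [299, 216, 8, 12]), (array([320.1, 224.2]), np.int32(32), [308, 217, 19, 12])]
tray [[369.00763 272.66025]
 [377.1784  176.65349]
 [446.9074  182.58786]
 [438.73663 278.5946 ]]
[[ 399.8 -240.2]
 [ 634.9 -268.8]
 [ 617.  -444.2]
 [ 380.3 -413. ]] [ 508.00649211 -341.56118267] [np.float64(173.9116105554544), np.float64(236.85208156810464), np.float64(176.37448252256308), np.float64(238.75326249229212)]
```

View pics/c1.png

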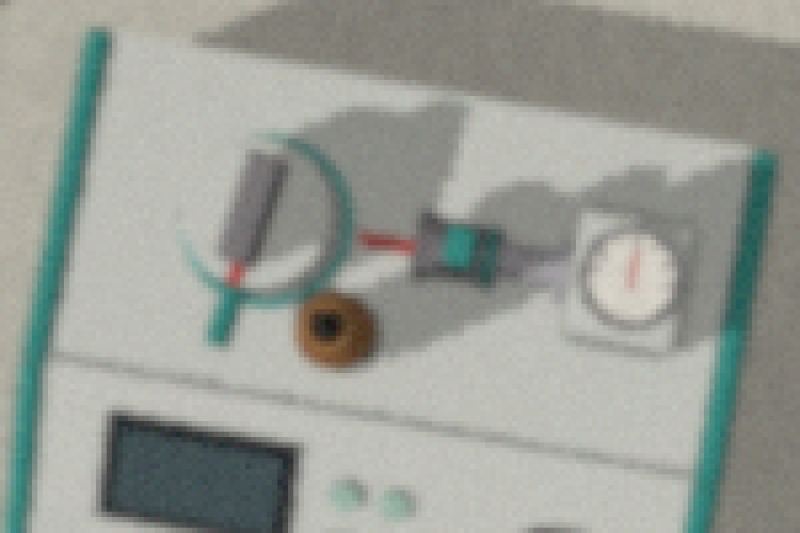

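View pics/c2.png

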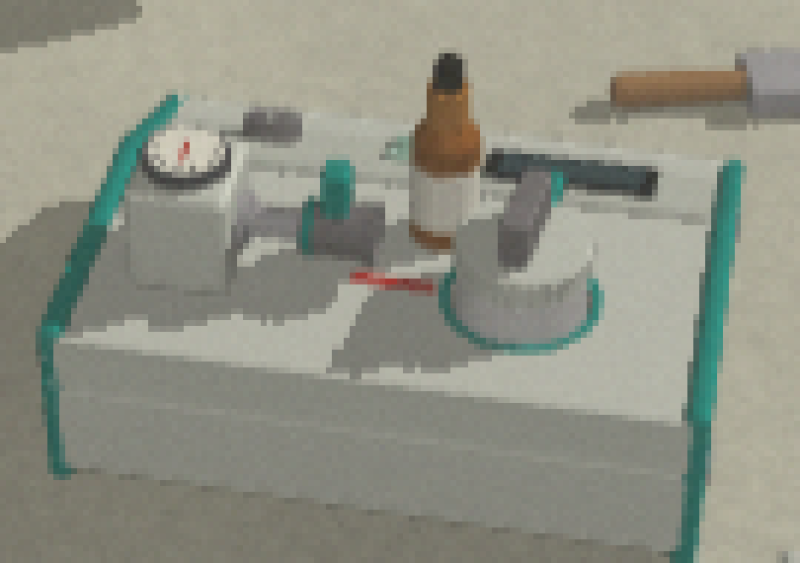

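The crops confirm it. The clear, white-lidded jar sits in the teal ring, with its grip bar at crop c1 (252,205) and nozzle tip at (216,345). The bulb is at (324,322), the tab at (461,243) and the gauge at (635,277). Next come positions.

Run:
```python
from h import *
T=lambda x,y:(170+(x+.5)/5.333-.5,155+(y+.5)/5.333-.5)
S=lambda x,y:(225+(x+.5)/5.926-.5,170+(y+.5)/5.926-.5)
pts=dict(bulb=(T(324,322),S(449,58),195),tab=(T(461,243),S(338,165),153.5),gauge=(T(633,277),S(186,150),155),
 bar0=(T(268,158),S(515,258),150),bar1=(T(237,256),S(538,178),150),tip=(T(216,340),None,118),cheekL=(T(98,32),S(700,420),90),cheekR=(T(768,155),S(50,325),90))
W={}
for k,(a,b,z) in pts.items():
    W[k]=onz("top",a,z); print(k,W[k].round(1),(*[x.round(1) for x in [onz("scene",b,z)]],tri(b,a)) if b else "")
t=cv2.imread("pics/top0.png")
hs=cv2.cvtColor(t,cv2.COLOR_BGR2HSV)
m=cv2.inRange(hs,(70,40,60),(100,255,255)); m[:,:204]=0;m[:,238:]=0;m[:178]=0;m[214:]=0
m[205:,205:218]=0
e=cv2.fitEllipse(np.argwhere(m>0)[:,::-1].astype(np.float32)); print("ring",e,onz("top",e[0],90))
# cheek lines: direction
for x0,x1,y0,y1 in((168,192,165,225),(292,318,190,245)):
    m=cv2.inRange(hs,(75,90,40),(100,255,255)); k=np.zeros_like(m);k[y0:y1,x0:x1]=m[y0:y1,x0:x1]
    p=np.array([onz("top",q[::-1],90)[:2] for q in np.argwhere(k>0)]); vx,vy,cx,cy=cv2.fitLine(p.astype(np.float32),2,0,.01,.01).ravel(); print("cheek yaw",np.degrees(np.arctan2(vy,vx)),cx,cy)
d=W["tab"]-W["gauge"];print("yaw of own y from gauge-tab",np.degrees(np.arctan2(d[1],d[0]))-90)
```

```text
bulb [539.9  79.3 195. ] (array([544.2,  78.7, 195. ]), (array([540.05239824,  79.27023867, 192.12143787]), np.float64(0.661262664256339)))
tab [572.7  27.6 153.5] (array([569.4,  28.2, 153.5]), (array([572.49180154,  27.83624823, 155.8435381 ]), np.float64(0.5812880989678273)))
gauge [557.4 -41.4 155. ] (array([559.5, -41.5, 155. ]), (array([557.48251897, -41.54016991, 153.51617594]), np.float64(0.19197021852628307)))
bar0 [609.3 105.5 150. ] (array([632.6, 105. , 150. ]), (array([611.5070731 , 107.36143306, 132.74441678]), np.float64(0.5229150666431857)))
bar1 [569.6 118.6 150. ] (array([575.3, 119.1, 150. ]), (array([569.98769657, 119.40418501, 145.8663457 ]), np.float64(0.4595744997004924)))
tip [537.1 132.3 118. ] 
cheekL [674.  186.6  90. ] (array([672.2, 186.3,  90. ]), (array([673.71416354, 186.14486402,  91.4732137 ]), np.float64(0.32685188629149553)))
cheekR [ 613.7 -104.5   90. ] (array([ 606.5, -104.6,   90. ]), (array([ 613.01098464, -103.78443205,   95.67071   ]), np.float64(0.10103796492643405)))
ring ((219.1419219970703, 195.7166748046875), (30.92101287841797, 31.434558868408203), 131.8606719970703) [590.2380809  114.87729926  90.        ]
cheek yaw -11.868693 595.26245 202.77379
cheek yaw -11.758985 534.3746 -87.17477
yaw of own y from gauge-tab -12.515503992654018
```

Everything agrees. Unit yaw is -11.9°, well at (590.2,114.8), and the tab plus 89 mm along own y lands within 1 mm of it. The nozzle points at 161.8° and must reach 258.1°. Serum is at (540,79.3), and the tray target is (453,-335). Moving above the serum.

>>> {"api": "step_arm", "payload": {"series": [[[26.3,-21.6,0,0,0,0,50],[52.6,-43.2,0,0,0,0,50],[79,-64.8,0,0,0,0,50],[105.3,-86.3,0,0,0,0,50],[131.6,-107.9,0,0,0,0,50]]]}}

```text
t: 0.52
eef_pos: [307.3, -374.0, 230.8]
orientation: [0.979, 0.204, -0.0, -0.001]
force: [0.3, 0.7, 0.5]
gripper_width: 50.3
gripper_force: 0.0
```

>>> {"api": "step_arm", "payload": {"series": [[[26.3,-21.6,0,0,0,0,50],[52.6,-43.2,0,0,0,0,50],[79,-64.8,0,0,0,0,50],[105.3,-86.3,0,0,0,0,50],[131.6,-107.9,0,0,0,0,50]]]}}

```text
t: 0.93
eef_pos: [384.9, -222.5, 231.1]
orientation: [0.979, 0.204, -0.0, -0.0]
force: [0.4, -0.5, 0.1]
gripper_width: 50.2
gripper_force: 0.0
```

>>> {"api": "step_arm", "payload": {"series": [[[26.3,-21.6,0,0,0,0,50],[52.6,-43.2,0,0,0,0,50],[79,-64.8,0,0,0,0,50],[105.3,-86.3,0,0,0,0,50],[131.6,-107.9,0,0,0,0,50]]]}}

```text
t: 1.35
eef_pos: [462.4, -71.0, 231.1]
orientation: [0.979, 0.204, -0.0, -0.0]
force: [-1.0, 0.3, 0.1]
gripper_width: 50.2
gripper_force: 0.0
```

>>> {"api": "step_arm", "payload": {"series": [[[26.3,-21.6,0,0,0,0,50],[52.6,-43.2,0,0,0,0,50],[79,-64.8,0,0,0,0,50],[105.3,-86.3,0,0,0,0,50],[131.6,-107.9,0,0,0,0,50]]]}}

```text
t: 1.77
eef_pos: [540.0, 80.4, 230.9]
orientation: [0.979, 0.204, -0.0, -0.0]
force: [0.2, -0.0, -0.1]
gripper_width: 50.0
gripper_force: 0.0
```

>>> {"api": "step_arm", "payload": {"series": [[[0,1,24,0,0,0,50],[0,1,48,0,0,0,50],[0,1,66,0,0,0,50],[0,1,72,0,0,0,50],[0,1,72,0,0,0,50]]]}}

```text
t: 2.18
eef_pos: [538.5, 77.8, 157.2]
orientation: [0.979, 0.204, -0.003, -0.0]
force: [-0.4, 0.5, -0.1]
gripper_width: 50.1
gripper_force: 0.0
```

>>> {"api": "step_arm", "payload": {"series": [[[0,0,0,0,0,0,15],[0,0,0,0,0,0,15],[0,0,0,0,0,0,15],[0,0,0,0,0,0,15],[0,0,0,0,0,0,15]]]}}

```text
t: 2.6
eef_pos: [541.3, 77.8, 160.8]
orientation: [0.979, 0.204, 0.002, 0.0]
force: [-0.4, -0.0, 6.1]
gripper_width: 17.1
gripper_force: 58.6
```

>>> {"api": "step_arm", "payload": {"series": [[[0,0,-2,0,0,0,15],[0,0,-6,0,0,0,15],[0,0,-12,0,0,0,15],[0,0,-12,0,0,0,15]]]}}

```text
t: 2.93
eef_pos: [540.9, 77.8, 172.5]
orientation: [0.979, 0.204, 0.001, 0.0]
force: [0.8, 0.2, -0.8]
gripper_width: 17.5
gripper_force: 58.5
```

Run:
```python
from h import *
s=img("scene"); cv2.imwrite("pics/g1.png",cv2.resize(s[120:240,230:370],(700,600),interpolation=3)); print(r.observe())
```

```text
{'t': 2.9833, 'joint_positions': array([ 6.56315013e-02,  3.19346921e-01,  1.65132573e+00, -4.55009202e-05,
        1.16947845e+00,  1.22564798e+00]), 'qd': array([ 8.39084090e-04,  8.39399245e-03,  1.19079735e-02, -9.68709065e-04,
       -8.14327404e-03,  1.56292516e-05]), 'tau': array([ 6.04335655e-03, -4.47680068e+01, -2.30728573e+01, -2.07454846e-04,
        8.23072786e-02,  2.65287201e-05]), 'eef_pos': array([540.78417122,  77.81899619, 172.04442436]), 'orientation': array([9.78979470e-01, 2.03957537e-01, 7.10831433e-04, 1.21152130e-04]), 'force': array([0.35013092, 0.29725441, 0.17147909]), 'torque': array([-0.0517014 , -0.03187607, -0.00593673]), 'gripper_force': 58.50410521030426, 'gripper_width': 17.805889207473328}
```

View pics/g1.png

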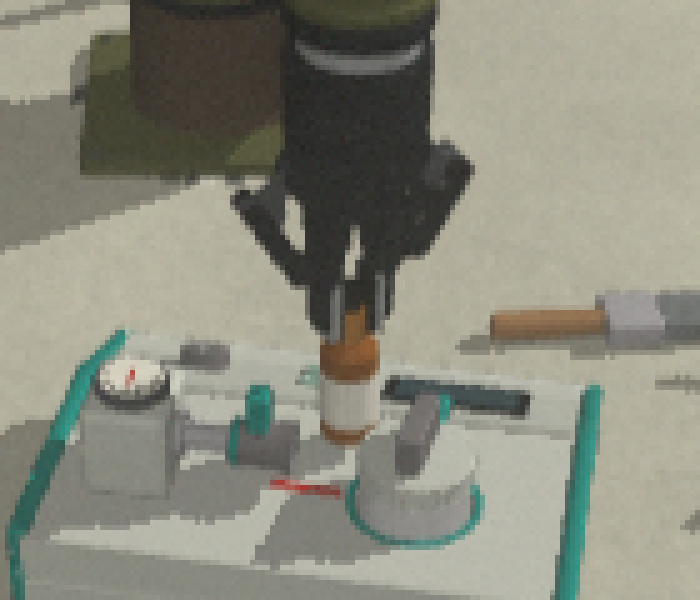

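The bottle is held upright by the collar and lifted about 10 mm, with its bottom at crop (345,438). Now carrying it to the tray.

>>> {"api": "step_arm", "payload": {"series": [[[0,0,-17,0,0,0,15],[0,0,-36,0,0,0,15],[0,0,-54,0,0,0,15],[-4,6,-66,0,0,0,15],[-15,21,-68,0,0,0,15]]]}}

```text
t: 3.4
eef_pos: [537.0, 54.0, 241.9]
orientation: [0.979, 0.205, 0.003, -0.0]
force: [-0.2, -0.6, -1.0]
gripper_width: 17.0
gripper_force: 58.6
```

>>> {"api": "step_arm", "payload": {"series": [[[-15,21,0,0,0,0,15],[-30,42,0,0,0,0,15],[-45,63,0,0,0,0,15],[-60,84,0,0,0,0,15],[-75,105,0,0,0,0,15]]]}}

```text
t: 3.82
eef_pos: [507.5, -74.7, 239.2]
orientation: [0.979, 0.204, -0.0, -0.0]
force: [0.5, 0.2, -1.3]
gripper_width: 17.8
gripper_force: 58.6
```

>>> {"api": "step_arm", "payload": {"series": [[[-15,21,0,0,0,0,15],[-30,42,0,0,0,0,15],[-45,63,0,0,0,0,15],[-60,84,0,0,0,0,15],[-75,105,0,0,0,0,15]]]}}

```text
t: 4.23
eef_pos: [480.6, -201.0, 239.1]
orientation: [0.979, 0.204, -0.0, -0.0]
force: [-0.2, -0.4, -0.5]
gripper_width: 17.4
gripper_force: 58.6
```

>>> {"api": "step_arm", "payload": {"series": [[[-20,28,0,0,0,0,15],[-40,56,0,0,0,0,15],[-60,84,0,0,0,0,15],[-75,105,0,0,0,0,15],[-80,112,0,0,0,0,15]]]}}

```text
t: 4.65
eef_pos: [451.7, -338.5, 239.0]
orientation: [0.979, 0.202, -0.0, 0.001]
force: [0.3, 0.4, -0.2]
gripper_width: 17.3
gripper_force: 58.6
```

>>> {"api": "step_arm", "payload": {"series": [[[0,0,35,0,0,0,15],[0,0,75,0,0,0,15],[0,0,110,0,0,0,15],[0,0,135,0,0,0,15],[0,0,150,0,0,0,15]]]}}

```text
t: 5.07
eef_pos: [450.7, -332.1, 85.8]
orientation: [0.979, 0.204, -0.002, -0.003]
force: [0.0, -0.1, -0.9]
gripper_width: 17.4
gripper_force: 58.7
```

>>> {"api": "step_arm", "payload": {"series": [[[0,0,4,0,0,0,15],[0,0,7,0,0,0,15],[0,0,9,0,0,0,15],[0,0,9,0,0,0,15]]]}}

```text
t: 5.4
eef_pos: [453.4, -334.8, 81.2]
orientation: [0.979, 0.204, 0.001, 0.001]
force: [-0.4, 0.4, -0.6]
gripper_width: 17.4
gripper_force: 58.7
```

>>> {"api": "step_arm", "payload": {"series": [[[0,0,1,0,0,0,15],[0,0,2,0,0,0,15],[0,0,2,0,0,0,15]]]}}

```text
t: 5.65
eef_pos: [453.0, -334.8, 79.1]
orientation: [0.979, 0.204, 0.0, 0.001]
force: [-0.4, 0.3, -1.3]
gripper_width: 17.5
gripper_force: 58.7
```

>>> {"api": "step_arm", "payload": {"series": [[[0,0,1,0,0,0,15],[0,0,1,0,0,0,15]]]}}

```text
t: 5.82
eef_pos: [453.2, -334.8, 78.8]
orientation: [0.979, 0.204, 0.001, 0.001]
force: [-1.6, 1.8, 7.2]
gripper_width: 17.3
gripper_force: 59.5
```

>>> {"api": "step_arm", "payload": {"series": [[[0,0,1,0,0,0,15],[0,0,1,0,0,0,15]]]}}

```text
t: 5.98
eef_pos: [453.4, -334.8, 78.7]
orientation: [0.979, 0.204, 0.001, 0.001]
force: [-1.7, 0.8, 12.2]
gripper_width: 17.2
gripper_force: 60.2
```

Run:
```python
from h import *
s=img("scene"); cv2.imwrite("pics/g2.png",cv2.resize(s[150:270,100:240],(700,600),interpolation=3)); print(r.observe()["force"])
```

```text
[-1.8086362   2.19208398 12.72931048]
```

View pics/g2.png

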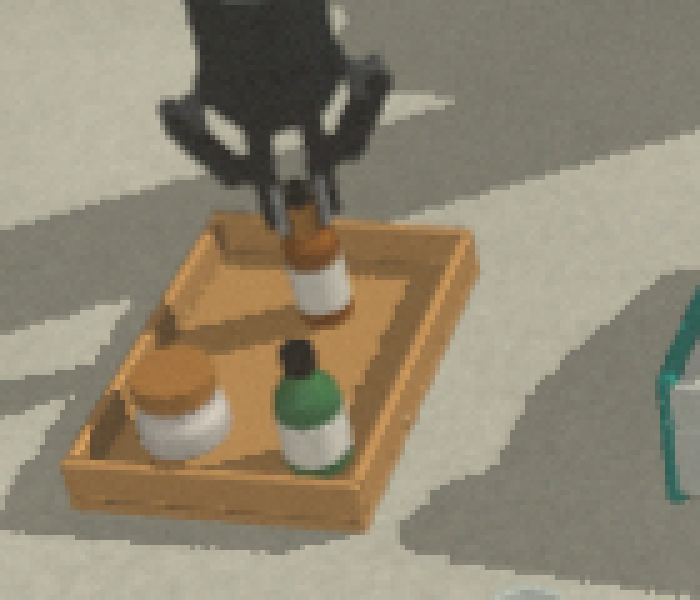

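The serum stands on the tray floor, bottom at crop (327,318). It leans the same way as the toner, which is just perspective. Releasing.

>>> {"api": "step_arm", "payload": {"series": [[[0,0,-1,0,0,0,15],[0,0,-1,0,0,0,24],[0,0,-1,0,0,0,50],[0,0,-1,0,0,0,60],[0,0,-1,0,0,0,60]]]}}

```text
t: 6.45
eef_pos: [452.6, -334.5, 77.1]
orientation: [0.979, 0.204, -0.0, -0.0]
force: [-0.3, -0.2, -0.8]
gripper_width: 58.9
gripper_force: 0.0
```

>>> {"api": "step_arm", "payload": {"series": [[[0,0,-15,0,0,0,60],[0,0,-45,0,0,0,60],[0,0,-80,0,0,0,60],[0,0,-120,0,0,0,60],[0,0,-150,0,0,0,60]]]}}

```text
t: 6.87
eef_pos: [453.0, -334.8, 229.8]
orientation: [0.979, 0.204, 0.001, 0.001]
force: [1.0, -0.9, 0.4]
gripper_width: 60.4
gripper_force: 0.0
```

Run:
```python
from h import *
s=img("scene");t=img("top")
print("amber sc",blobs(s,(0,100,10),(12,255,160),(140,170,190,225)),"toner",blobs(s,(40,80,20),(80,255,255),(140,200,190,260)))
a=cv2.resize(s[150:270,100:240],(400,343),interpolation=3);b=cv2.resize(t[150:290,350:470],(300,343),interpolation=3)
cv2.imwrite("pics/g3.png",np.hstack([a,b])); print(r.observe()["eef_pos"])
```

```text
amber sc [] toner [(array([161.7, 228.6]), np.int32(74), [155, 224, 13, 11]), (array([166.2, 243.1]), np.int32(9), [163, 241, 7, 4])]
[ 455.67432491 -337.12416172  233.30929073]
```

View pics/g3.png

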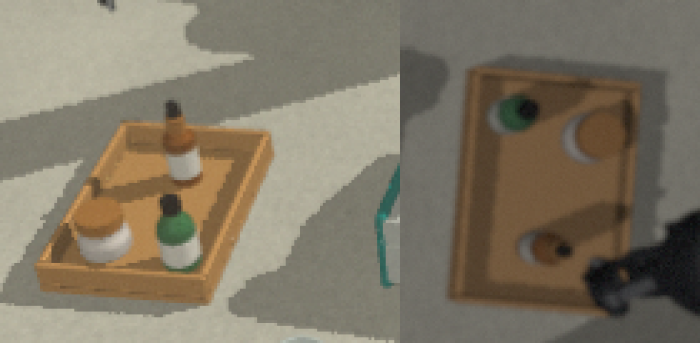

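The serum stands upright inside the tray's empty half, at scene crop (183,160) and top crop (550,247). On to the jar.

>>> {"api": "step_arm", "payload": {"series": [[[20.3,-23.8,0,0,0,0,50],[40.6,-47.6,0,0,0,0,50],[60.9,-71.4,0,0,0,0,50],[81.2,-95.2,0,0,0,0,50],[101.5,-119,0,0,0,0,50]]]}}

```text
t: 7.38
eef_pos: [497.7, -183.4, 226.1]
orientation: [0.979, 0.204, -0.001, -0.001]
force: [1.0, -0.3, 0.1]
gripper_width: 50.1
gripper_force: 0.0
```

>>> {"api": "step_arm", "payload": {"series": [[[20.3,-23.8,0,0,0,0,50],[40.6,-47.6,0,0,0,0,50],[60.9,-71.4,0,0,0,0,50],[81.2,-95.2,0,0,0,0,50],[101.5,-119,0,0,0,0,50]]]}}

```text
t: 7.8
eef_pos: [543.2, -33.6, 226.1]
orientation: [0.979, 0.204, -0.001, -0.0]
force: [0.6, -0.6, -0.2]
gripper_width: 50.1
gripper_force: 0.0
```

>>> {"api": "step_arm", "payload": {"series": [[[20.3,-23.8,0,0,0,0.12,50],[40.6,-47.6,0,0,0,0.24,50],[60.9,-71.4,0,0,0,0.36,50],[81.2,-95.2,0,0,0,0.48,50],[101.5,-119,0,0,0,0.6,50]]]}}

```text
t: 8.22
eef_pos: [588.8, 115.9, 225.9]
orientation: [0.995, -0.097, -0.001, 0.0]
force: [0.4, -0.1, 0.0]
gripper_width: 50.2
gripper_force: 0.0
```

>>> {"api": "step_arm", "payload": {"series": [[[0,0,0,0,0,0.12,50],[0,0,0,0,0,0.129,50],[0,0,0,0,0,0.129,50]]]}}

```text
t: 8.47
eef_pos: [588.5, 114.5, 226.0]
orientation: [0.988, -0.157, -0.001, 0.001]
force: [-0.4, -0.3, -1.0]
gripper_width: 50.2
gripper_force: 0.0
```

```bash
cat >> h.py <<'E'
from scipy.spatial.transform import Rotation as Ro
def to(X,phi=None):
    o=r.observe(); R=Ro.from_quat(o["orientation"]).as_matrix(); f=np.degrees(np.arctan2(R[1,0],R[0,0]))
    print("pos",o["eef_pos"].round(1),"phi",f.round(2),"tool shift",(R.T@(np.asarray(X)-o["eef_pos"])).round(1),"az",None if phi is None else np.radians(f-phi).round(3),"tilt",R[2,2].round(5))
E
python3 -c "
from h import *
to([590,114,130],-18.2)"
```

```text
pos [588.5 114.5 226. ] phi -18.02 tool shift [ 1.8 -0.2 96. ] az 0.003 tilt -1.0
```

>>> {"api": "step_arm", "payload": {"series": [[[1.7,0,30,0,0,0.003,50],[1.7,0,60,0,0,0.003,50],[1.7,0,82,0,0,0.003,50],[1.7,0,94,0,0,0.003,50],[1.7,0,95,0,0,0.003,50]]]}}

```text
t: 8.88
eef_pos: [587.7, 112.1, 128.7]
orientation: [0.987, -0.159, -0.004, 0.001]
force: [-0.0, 0.3, 0.4]
gripper_width: 49.9
gripper_force: 0.0
```

>>> {"api": "step_arm", "payload": {"series": [[[0,0,0,0,0,0,30],[0,0,0,0,0,0,20],[0,0,0,0,0,0,8],[0,0,0,0,0,0,8],[0,0,0,0,0,0,8]]]}}

```text
t: 9.3
eef_pos: [591.9, 113.6, 133.9]
orientation: [0.987, -0.16, 0.002, -0.0]
force: [-0.0, -1.8, 4.1]
gripper_width: 12.7
gripper_force: 60.4
```

```bash
python3 -c "
from h import *
to([590,114.5,130],78.1);print(r.observe())"
```

```text
pos [591.9 113.6 133.9] phi -18.38 tool shift [-2.1 -0.2  3.9] az -1.684 tilt -1.0
{'t': 9.3, 'joint_positions': array([ 1.19952485e-01,  4.28750483e-01,  1.57858815e+00, -6.46048097e-04,
        1.13115047e+00,  2.01187193e+00]), 'qd': array([ 1.13342907e-03,  7.03077494e-05,  9.57134195e-04, -3.58504782e-03,
       -8.62761649e-04,  1.85539738e-03]), 'tau': array([ 8.02136008e-01, -4.81770086e+01, -2.09888917e+01,  4.59059682e-01,
       -3.03000980e-02, -9.04923189e-03]), 'eef_pos': array([591.9401704 , 113.63407064, 133.88333701]), 'orientation': array([ 9.87158329e-01, -1.59737097e-01,  1.57210456e-03, -1.48523639e-04]), 'force': array([-0.04964212, -1.79527056,  4.12002371]), 'torque': array([-0.21373236, -0.078295  , -0.03318517]), 'gripper_force': 60.36454260349274, 'gripper_width': 12.68207917750498}
```

>>> {"api": "step_arm", "payload": {"series": [[[0,0,0,0,0,-0.1,8],[0,0,0,0,0,-0.21,8],[-0.3,-0.3,0,0,0,-0.33,8],[-0.6,-0.6,0,0,0,-0.45,8],[-0.6,-0.6,0,0,0,-0.57,8]]]}}

```text
t: 9.72
eef_pos: [591.7, 115.5, 133.8]
orientation: [0.992, 0.127, 0.002, -0.001]
force: [0.4, 1.5, 3.1]
gripper_width: 12.2
gripper_force: 60.4
```

>>> {"api": "step_arm", "payload": {"series": [[[0,-0.2,0,0,0,-0.12,8],[-0.1,-0.4,0,0,0,-0.24,8],[-0.2,-0.6,0,0,0,-0.36,8],[-0.2,-0.9,0,0,0,-0.48,8],[-0.2,-0.9,0,0,0,-0.6,8]]]}}

```text
t: 10.13
eef_pos: [590.9, 116.6, 133.8]
orientation: [0.91, 0.414, 0.002, -0.0]
force: [-0.5, 2.5, 4.6]
gripper_width: 12.2
gripper_force: 60.5
```

>>> {"api": "step_arm", "payload": {"series": [[[0.2,-0.2,0,0,0,-0.12,8],[0.3,-0.4,0,0,0,-0.24,8],[0.3,-0.6,0,0,0,-0.36,8],[0.3,-0.8,0,0,0,-0.46,8],[0.3,-0.8,0,0,0,-0.51,8]]]}}

```text
t: 10.55
eef_pos: [590.1, 117.2, 133.8]
orientation: [0.776, 0.63, 0.001, -0.0]
force: [-0.8, 1.1, 5.7]
gripper_width: 12.5
gripper_force: 60.6
```

>>> {"api": "step_arm", "payload": {"series": [[[0,0,0,0,0,0,8],[0,0,0,0,0,0,8]]]}}

```text
t: 10.72
eef_pos: [590.2, 117.0, 133.8]
orientation: [0.778, 0.628, 0.001, 0.0]
force: [-0.0, 1.4, 5.5]
gripper_width: 12.4
gripper_force: 60.7
```

```bash
python3 -c "
from h import *
to([590,114.5,130],78.1);print(r.observe()['force'],r.observe()['torque'])
s=img('scene');cv2.imwrite('pics/g4.png',cv2.resize(s[160:265,235:360],(700,588),interpolation=3))"
```

```text
pos [590.2 117.  133.8] phi 77.8 tool shift [-2.5  0.3  3.8] az -0.005 tilt -1.0
[-0.01646673  1.36234826  5.53615841] [0.3311093  0.35606879 0.01780851]
```

View pics/g4.png

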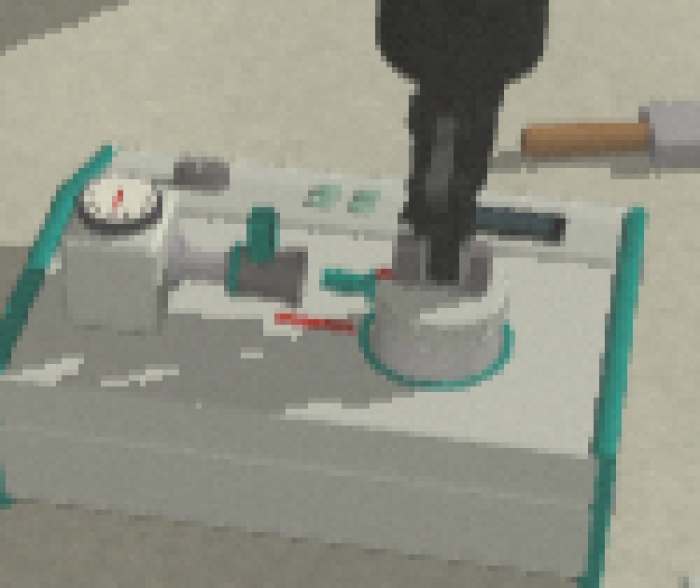

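The nozzle (crop 345,280) now faces the sleeve mouth (300,272). Releasing and measuring.

>>> {"api": "step_arm", "payload": {"series": [[[0,0,0,0,0,0,18],[0,0,0,0,0,0,30],[0,0,0,0,0,0,45],[0,0,0,0,0,0,45]]]}}

```text
t: 11.1
eef_pos: [589.5, 116.1, 132.1]
orientation: [0.778, 0.628, -0.0, -0.0]
force: [1.0, 0.7, 0.2]
gripper_width: 45.0
gripper_force: 0.0
```

>>> {"api": "step_arm", "payload": {"series": [[[0,0,-20,0,0,0,45],[0,0,-50,0,0,0,45],[-20,0,-80,0,0,0,45],[-60,0,-95,0,0,0,45],[-100,0,-95,0,0,0,45]]]}}

```text
t: 11.52
eef_pos: [571.5, 18.5, 231.5]
orientation: [0.777, 0.63, 0.003, 0.003]
force: [0.3, 0.2, 0.0]
gripper_width: 44.8
gripper_force: 0.0
```

>>> {"api": "step_arm", "payload": {"series": [[[-40,0,0,0,0,0,45],[-80,0,0,0,0,0,45],[-110,0,0,0,0,0,45],[-110,0,0,0,0,0,45]]]}}

```text
t: 11.85
eef_pos: [544.1, -94.5, 227.3]
orientation: [0.78, 0.626, -0.001, 0.001]
force: [0.1, 0.4, -0.4]
gripper_width: 44.6
gripper_force: 0.0
```

Run:
```python
from h import *
t=img("top");s=img("scene")
a=cv2.resize(t[170:230,190:310],(640,320),interpolation=3);b=cv2.resize(s[185:235,250:350],(640,320),interpolation=3)
cv2.imwrite("pics/g5.png",cv2.convertScaleAbs(np.vstack([a,b])[:600],alpha=1.3))
to([572.7,27.6,134],78.1)
teal=((75,70,40),(100,255,255))
print(blobs(t,*teal,(200,170,290,230),4));print(blobs(s,*teal,(265,185,345,235),4))
red=((0,110,60),(8,255,255)); print("red",blobs(t,*red,(200,170,270,225),3),blobs(s,*red,(275,190,325,225),3))
u=np.array([.206,.979,0]);w=np.array([590.2,114.8,0])
for f,n in((58,"tip"),(46,"mid"),(34,"lid edge")):
    X=w-u*f+[0,0,118]; print(n,X.round(1),proj("top",X).round(1),proj("scene",X).round(1))
```

```text
pos [545.1 -90.2 227.2] phi 77.66 tool shift [121.    1.8  93.2] az -0.008 tilt -1.0
[(array([235.1, 199.5]), np.int32(66), [227, 193, 16, 17]), (array([255.8, 200.7]), np.int32(44), [253, 197, 7, 8]), (array([261.2, 203.2]), np.int32(17), [260, 199, 3, 9]), (array([220.5, 211. ]), np.int32(4), [219, 211, 4, 1])]
[(array([281.4, 201.4]), np.int32(52), [279, 197, 6, 10]), (array([276.5, 206.8]), np.int32(13), [276, 203, 2, 9]), (array([297.1, 209.9]), np.int32(32), [292, 208, 10, 5]), (array([301. , 221.2]), np.int32(22), [299, 215, 8, 13]), (array([343.4, 226.8]), np.int32(37), [342, 215, 3, 20]), (array([319.6, 224.7]), np.int32(29), [308, 217, 19, 12])]
red [(array([245.3, 200.7]), np.int32(3), [245, 200, 2, 2])] [(array([303.7, 208.3]), np.int32(3), [303, 208, 2, 2]), (array([290.8, 217. ]), np.int32(17), [284, 216, 14, 3])]
tip [578.3  58.  118. ] [243.  199.3] [292.6 209.7]
mid [580.7  69.8 118. ] [237.7 198.3] [296.9 210.2]
lid edge [583.2  81.5 118. ] [232.5 197.3] [301.2 210.7]
```

View pics/g5.png

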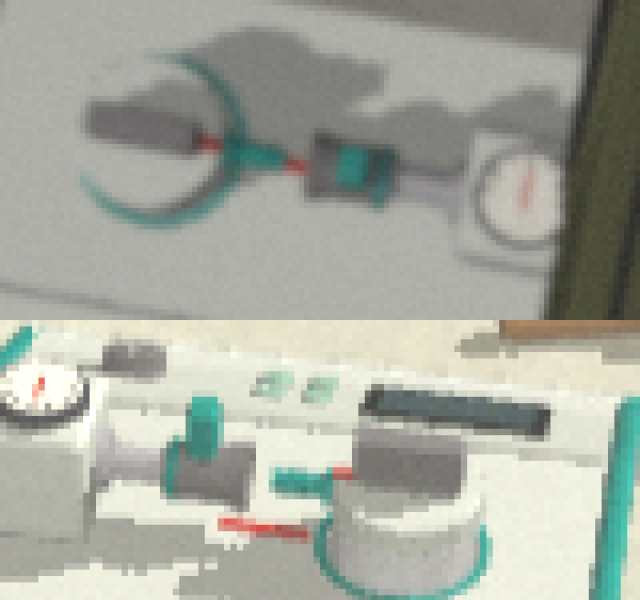

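Nozzle tip at top (243.1,199.6) against a prediction of (243.0,199.3); the scene view agrees to about 0.3 px. The error is under 1 mm, about 0.7°. Now the tab: grip it across its width and slide.

>>> {"api": "step_arm", "payload": {"series": [[[40,0.5,0,0,0,-0.006,45],[80,1,0,0,0,-0.006,45],[110,1.4,0,0,0,-0.006,45],[121,1.4,0,0,0,-0.006,45],[121,1.4,0,0,0,-0.006,45]]]}}

```text
t: 12.37
eef_pos: [572.7, 32.9, 227.0]
orientation: [0.774, 0.633, 0.0, -0.0]
force: [0.1, 0.9, -0.0]
gripper_width: 45.0
gripper_force: 0.0
```

>>> {"api": "step_arm", "payload": {"series": [[[0,0,25,0,0,0,45],[0,0,50,0,0,0,45],[0,0,70,0,0,0,45],[0,0,80,0,0,0,45],[0,0,80,0,0,0,45]]]}}

```text
t: 12.78
eef_pos: [570.0, 28.5, 144.7]
orientation: [0.776, 0.631, -0.002, -0.002]
force: [-0.8, -0.2, -0.2]
gripper_width: 45.1
gripper_force: 0.0
```

```bash
python3 -c "
from h import *
to([572.2,27.6,135],78.1)"
```

```text
pos [570.   28.5 144.7] phi 78.2 tool shift [-0.4  2.4  9.7] az 0.002 tilt -0.99998
```

>>> {"api": "step_arm", "payload": {"series": [[[0,0,3,0,0,0,45],[0,0,8,0,0,0,45],[0,0,8,0,0,0,45],[0,0,8,0,0,0,45]]]}}

```text
t: 13.12
eef_pos: [572.8, 28.7, 140.0]
orientation: [0.776, 0.631, 0.0, 0.0]
force: [0.6, -0.7, -0.2]
gripper_width: 45.1
gripper_force: 0.0
```

```bash
python3 -c "
from h import *
to([572.2,27.6,135],78.1)"
```

```text
pos [572.8  28.7 140. ] phi 78.19 tool shift [-1.2 -0.4  5. ] az 0.002 tilt -1.0
```

>>> {"api": "step_arm", "payload": {"series": [[[-1,-0.3,4,0,0,0,45],[-1,-0.3,4,0,0,0,30],[-1,-0.3,4,0,0,0,22],[-1,-0.3,4,0,0,0,10],[-1,-0.3,4,0,0,0,10]]]}}

```text
t: 13.53
eef_pos: [571.9, 28.0, 135.7]
orientation: [0.776, 0.631, 0.0, 0.0]
force: [-0.7, -0.4, 1.7]
gripper_width: 14.3
gripper_force: 58.6
```

>>> {"api": "step_arm", "payload": {"series": [[[0,0,0,0,0,0,10],[0,0,0,0,0,0,10]]]}}

```text
t: 13.7
eef_pos: [571.8, 28.0, 135.7]
orientation: [0.776, 0.631, 0.0, 0.0]
force: [-1.0, -0.6, 2.5]
gripper_width: 14.6
gripper_force: 58.7
```

>>> {"api": "step_arm", "payload": {"series": [[[3,0,0,0,0,0,10],[7,0,0,0,0,0,10],[11,0,0,0,0,0,10],[15,0,0,0,0,0,10],[18,0,0,0,0,0,10]]]}}

```text
t: 14.12
eef_pos: [575.6, 46.2, 135.6]
orientation: [0.776, 0.631, 0.0, 0.0]
force: [-2.5, -1.8, 5.3]
gripper_width: 14.2
gripper_force: 59.0
```

>>> {"api": "step_arm", "payload": {"series": [[[1.5,0,0,0,0,0,10],[3,0,0,0,0,0,10],[4,0,0,0,0,0,10],[4,0,0,0,0,0,10]]]}}

```text
t: 14.45
eef_pos: [576.0, 47.9, 135.7]
orientation: [0.776, 0.631, -0.001, 0.001]
force: [-2.2, -7.3, 5.9]
gripper_width: 14.5
gripper_force: 59.3
```

>>> {"api": "step_arm", "payload": {"series": [[[1,0,0,0,0,0,10],[2,0,0,0,0,0,10],[2,0,0,0,0,0,10],[2,0,0,0,0,0,10]]]}}

```text
t: 14.78
eef_pos: [576.0, 48.0, 135.7]
orientation: [0.776, 0.631, -0.003, 0.002]
force: [-2.8, -12.2, 8.2]
gripper_width: 14.3
gripper_force: 59.4
```

>>> {"api": "step_arm", "payload": {"series": [[[1,0,0,0,0,0,10],[2,0,0,0,0,0,10],[2,0,0,0,0,0,10],[2,0,0,0,0,0,10]]]}}

```text
t: 15.12
eef_pos: [576.0, 48.1, 135.7]
orientation: [0.776, 0.631, -0.004, 0.003]
force: [-5.0, -18.6, 8.7]
gripper_width: 14.3
gripper_force: 59.5
```

Run:
```python
from h import *
to([576.3,49.3,135],78.1)
t=img("top");s=img("scene")
cv2.imwrite("pics/g6.png",cv2.resize(s[170:240,240:340],(800,560),interpolation=3))
```

```text
pos [576.   48.1 135.7] phi 78.28 tool shift [1.3 0.  0.7] az 0.003 tilt -0.99995
```

View pics/g6.png

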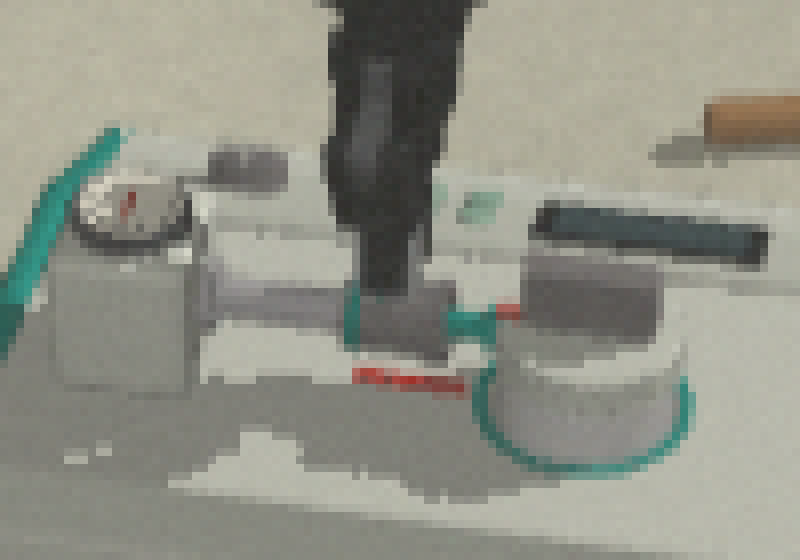

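The sleeve has swallowed the nozzle, with its mouth at crop (452,320) and its back ring at (352,318). Force rises without motion, so it seems to be at the stop. Next I'll relax, release and measure the tab's travel.

>>> {"api": "step_arm", "payload": {"series": [[[-4,0,0,0,0,0,10],[-4.5,0,0,0,0,0,18],[-4.5,0,0,0,0,0,30],[-4.5,0,0,0,0,0,40],[-4.5,0,0,0,0,0,40]]]}}

```text
t: 15.63
eef_pos: [576.3, 49.8, 134.9]
orientation: [0.776, 0.631, 0.0, -0.0]
force: [0.2, 0.0, 0.4]
gripper_width: 39.7
gripper_force: 0.0
```

>>> {"api": "step_arm", "payload": {"series": [[[0,0,-25,0,0,0,40],[0,0,-60,0,0,0,40],[-40,0,-90,0,0,0,40],[-80,0,-95,0,0,0,40],[-120,0,-95,0,0,0,40]]]}}

```text
t: 16.05
eef_pos: [554.7, -64.2, 233.4]
orientation: [0.775, 0.632, 0.002, 0.002]
force: [-0.8, -0.7, 0.2]
gripper_width: 40.1
gripper_force: 0.0
```

>>> {"api": "step_arm", "payload": {"series": [[[-40,0,0,0,0,0,40],[-80,0,0,0,0,0,40],[-80,0,0,0,0,0,40]]]}}

```text
t: 16.3
eef_pos: [535.2, -148.8, 230.3]
orientation: [0.778, 0.629, -0.001, 0.002]
force: [0.5, 1.3, 0.4]
gripper_width: 39.8
gripper_force: 0.0
```

Run:
```python
from h import *
teal=((75,70,40),(100,255,255)); u=np.array([.206,.979,0]); w=np.array([590.2,114.8,0])
def avg(n): return cv2.convertScaleAbs(np.mean([img(n).astype(float) for _ in range(6)],0))
t=avg("top");s=avg("scene"); t0=cv2.imread("pics/top0.png");s0=cv2.imread("pics/scene0.png")
for n,i0,i1,b in(("top",t0,t,(225,175,290,225)),("scene",s0,s,(265,190,310,215))):
    print(n,blobs(i0,*teal,b,8));print(blobs(i1,*teal,b,8))
    for q in(-89,-67): print(q,proj(n,w+u*q+[0,0,150]).round(1))
to([0,0,0])
cv2.imwrite("pics/g7.png",cv2.convertScaleAbs(np.vstack([cv2.resize(t[170:225,190:310],(640,293),interpolation=3),cv2.resize(s[185:232,250:350],(640,300),interpolation=3)]),alpha=1.3))
```

```text
top [(array([255.8, 201.1]), np.int32(49), [253, 197, 7, 9]), (array([261.1, 203. ]), np.int32(16), [260, 199, 3, 9])]
[(array([234.4, 198.1]), np.int32(40), [232, 194, 7, 10]), (array([246.7, 199.3]), np.int32(46), [244, 196, 7, 8]), (array([252.2, 201.3]), np.int32(18), [251, 197, 3, 9]), (array([229.3, 207.2]), np.int32(9), [227, 205, 6, 5])]
-89 [256.1 200.7]
-67 [246.1 198.8]
scene [(array([281.4, 201.4]), np.int32(51), [279, 197, 6, 10]), (array([276.4, 207.5]), np.int32(13), [276, 204, 2, 9])]
[(array([288.9, 202.3]), np.int32(47), [287, 198, 5, 10]), (array([283.8, 208.1]), np.int32(17), [283, 204, 3, 9]), (array([298.8, 210.1]), np.int32(21), [296, 208, 6, 5])]
-89 [281.4 199. ]
-67 [289.5 200. ]
pos [ 536.3 -141.8  230.2] phi 78.27 tool shift [  29.8 -553.9  230.2] az None tilt -1.0
```

View pics/g7.png

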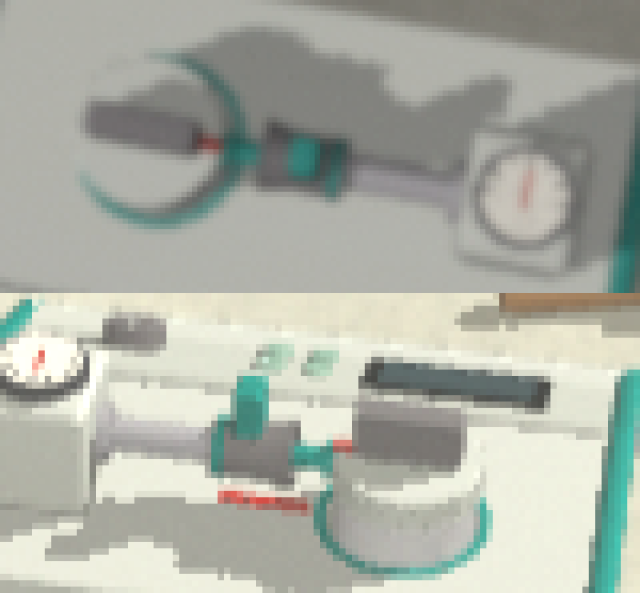

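Camera travel comes out at about 20.4 mm by four measures, where home is 22. The start may not have been exactly 0. I'll push the tab once more from behind with closed fingers to check for a true stop.

>>> {"api": "step_arm", "payload": {"series": [[[36,0,0,0,0,0,0],[74,0,0,0,0,0,0],[112,0,0,0,0,0,0],[145,0,0,0,0,0,0],[169,0,0,0,0,0,0]]]}}

```text
t: 17.32
eef_pos: [571.0, 25.9, 230.3]
orientation: [0.776, 0.631, 0.0, -0.0]
force: [0.7, 0.5, -0.7]
gripper_width: -0.2
gripper_force: 0.0
```

>>> {"api": "step_arm", "payload": {"series": [[[0,0,0,0,0,0,0],[0,0,20,0,0,0,0],[0,0,50,0,0,0,0],[0,0,65,0,0,0,0],[0,0,65,0,0,0,0]]]}}

```text
t: 17.73
eef_pos: [567.6, 22.7, 161.5]
orientation: [0.776, 0.631, -0.003, -0.002]
force: [-0.9, -0.7, -0.4]
gripper_width: -0.4
gripper_force: 0.0
```

>>> {"api": "step_arm", "payload": {"series": [[[0,0,0,0,0,0,0],[0,0,0,0,0,0,0],[0,0,0,0,0,0,0]]]}}

```text
t: 17.98
eef_pos: [572.0, 22.6, 166.8]
orientation: [0.776, 0.631, 0.001, 0.001]
force: [0.1, 0.3, -0.1]
gripper_width: -0.0
gripper_force: 0.0
```

```bash
python3 -c "
from h import *
to([571.2,24.7,138],78.1)"
```

```text
pos [572.   22.6 166.8] phi 78.18 tool shift [ 1.9 -1.3 28.8] az 0.001 tilt -1.0
```

>>> {"api": "step_arm", "payload": {"series": [[[0,-1,10,0,0,0,0],[0,-1,20,0,0,0,0],[0,-1,26,0,0,0,0],[0,-1,28,0,0,0,0],[0,-1,28,0,0,0,0]]]}}

```text
t: 18.4
eef_pos: [568.8, 23.1, 136.0]
orientation: [0.776, 0.631, -0.001, -0.001]
force: [-0.3, -0.5, 0.2]
gripper_width: -0.0
gripper_force: 0.0
```

>>> {"api": "step_arm", "payload": {"series": [[[2,0,0,0,0,0,0],[4,0,0,0,0,0,0],[6,0,0,0,0,0,0],[7,0,0,0,0,0,0],[7,0,0,0,0,0,0]]]}}

```text
t: 18.82
eef_pos: [571.5, 30.3, 137.5]
orientation: [0.776, 0.631, 0.0, 0.0]
force: [0.9, -0.0, -0.1]
gripper_width: -0.1
gripper_force: 0.0
```

>>> {"api": "step_arm", "payload": {"series": [[[1,0,0,0,0,0,0],[2,0,0,0,0,0,0],[3,0,0,0,0,0,0],[3,0,0,0,0,0,0]]]}}

```text
t: 19.15
eef_pos: [571.6, 31.8, 137.4]
orientation: [0.776, 0.631, -0.001, 0.001]
force: [-1.2, -5.8, 1.7]
gripper_width: -0.0
gripper_force: 2.4
```

>>> {"api": "step_arm", "payload": {"series": [[[1,0,0,0,0,0,0],[2,0,0,0,0,0,0],[3,0,0,0,0,0,0],[3,0,0,0,0,0,0]]]}}

```text
t: 19.48
eef_pos: [571.6, 31.9, 137.5]
orientation: [0.776, 0.631, -0.003, 0.002]
force: [-2.8, -12.6, 3.5]
gripper_width: 0.2
gripper_force: 6.5
```

>>> {"api": "step_arm", "payload": {"series": [[[1,0,0,0,0,0,0],[2,0,0,0,0,0,0],[3,0,0,0,0,0,0],[3,0,0,0,0,0,0]]]}}

```text
t: 19.82
eef_pos: [571.7, 32.1, 137.6]
orientation: [0.776, 0.631, -0.005, 0.004]
force: [-3.8, -21.3, 6.1]
gripper_width: -0.0
gripper_force: 10.5
```

Run:
```python
from h import *
teal=((75,70,40),(100,255,255))
s=cv2.convertScaleAbs(np.mean([img("scene").astype(float) for _ in range(4)],0))
print(blobs(s,*teal,(265,190,310,215),8)); o=r.observe(); print(o["force"],o["eef_pos"])
```

```text
[(array([289. , 202.4]), np.int32(47), [287, 198, 5, 10]), (array([283.7, 208.8]), np.int32(14), [283, 205, 3, 8]), (array([298.7, 210. ]), np.int32(22), [296, 208, 6, 5])]
[ -4.13439986 -20.92482351   5.26048632] [571.64113965  32.1180515  137.58365904]
```

The tab doesn't move at 21 N from a second, independent contact, and the nozzle stays centred in the mouth. Measured from the gauge, the tab is now 91.2 mm away (91 mm is home), and it was about 70.4 at the start (69 mm is drawn back). So the sleeve started about 1.4 mm forward and is now at its stop. Retreating and making a final check.

>>> {"api": "step_arm", "payload": {"series": [[[-5,0,0,0,0,0,0],[-12,0,0,0,0,0,0],[-16,0,0,0,0,0,0],[-16,0,-5,0,0,0,0],[-16,0,-25,0,0,0,0]]]}}

```text
t: 20.43
eef_pos: [567.3, 23.5, 159.7]
orientation: [0.776, 0.63, -0.002, -0.003]
force: [-0.4, 0.3, 0.5]
gripper_width: -0.1
gripper_force: 0.0
```

>>> {"api": "step_arm", "payload": {"series": [[[0,0,-35,0,0,0,0],[0,0,-70,0,0,0,0],[-35,0,-90,0,0,0,0],[-70,0,-90,0,0,0,0],[-105,0,-90,0,0,0,0]]]}}

```text
t: 20.85
eef_pos: [549.8, -79.6, 255.0]
orientation: [0.775, 0.632, 0.002, 0.002]
force: [1.1, -0.1, -0.5]
gripper_width: -0.2
gripper_force: 0.0
```

>>> {"api": "step_arm", "payload": {"series": [[[-35,0,0,0,0,0,0],[-70,0,0,0,0,0,0],[-70,0,0,0,0,0,0],[-70,0,0,0,0,0,0],[-70,0,0,0,0,0,0]]]}}

```text
t: 21.27
eef_pos: [534.1, -147.6, 252.3]
orientation: [0.776, 0.63, 0.001, -0.0]
force: [-0.4, -0.2, 0.2]
gripper_width: -0.3
gripper_force: 0.0
```

Run:
```python
from h import *
teal=((75,70,40),(100,255,255))
s=img("scene");t=img("top")
print(blobs(s,*teal,(265,190,310,215),8),blobs(t,*teal,(225,175,290,225),8)); o=r.observe(); print(o["force"],o["eef_pos"],abs(o["qd"]).max())
# gauge (dark rim circle) and ring centre in own-y, from the same picture
d=cv2.absdiff(cv2.GaussianBlur(t,(3,3),0),cv2.GaussianBlur(cv2.imread("pics/top0.png"),(3,3),0)).max(2); print("tray serum",blobs(s,(0,90,10),(20,255,255),(155,180,180,222),8))
g=cv2.cvtColor(t,cv2.COLOR_BGR2GRAY); c=cv2.HoughCircles(cv2.resize(g[190:225,270:310],None,fx=6,fy=6,interpolation=2),3,1,200,param1=120,param2=20,minRadius=40,maxRadius=80)
if c is not None:
    p=c[0,0,:2]/6+[270,190]-.42; G=onz("top",p,155); print("gauge",p,G,c[0,0,2]/6)
```

```text
[(array([289. , 202.4]), np.int32(47), [287, 198, 5, 10]), (array([283.8, 208.2]), np.int32(16), [283, 204, 3, 9]), (array([298.6, 210.1]), np.int32(22), [295, 208, 7, 5])] [(array([233.4, 199.8]), np.int32(50), [227, 194, 12, 16]), (array([246.7, 199.3]), np.int32(46), [244, 196, 7, 8]), (array([252.2, 201.2]), np.int32(17), [251, 197, 3, 9])]
[ 0.21340439 -0.31275467 -0.04385542] [ 534.2289688  -146.85316507  252.22204882] 0.009290149519395626
tray serum [(array([167.4, 206.5]), np.int32(597), [155, 190, 25, 32])]
```

```bash
python3 -c "
from cell import r
print(r.hand_in())"
```

```text
the job is handed in; nothing more can be done
None
```

I handed the job in at about 21 s; no verdict came back: the serum stands upright in the tray, the nozzle points at the inlet to within about 1°, and the sleeve is pushed to where it would not move at 21 N (the cameras saw about 20.4 mm of travel, not 22, so I took it to have started about 1.5 mm forward).

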